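# Add a second battery pack to the bench logger and close its cover

## Task

Slide the bench logger's battery cover open and lay the spare battery pack squarely on top of the pack already in the bay, edges lined up and set down rather than dropped. Then slide the cover fully shut over the pile. Do not disturb the power brick, the reel or the screwdriver.

Things in the scene. Friction and masses are not known exactly. Their poses are not given: they have to be found in the camera images.
- case: Bench logger: grey plastic box fixed to the table, 160 (x) x 300 (y) x 60 mm high; rails 6 mm wide along both long top edges rise to 70 mm. Origin: centre of its underside. +y half: closed electronics. -y half: open-topped battery bay, inside 150 (x) x 135 mm (y), from y = -145 to -10 mm, walls 5 mm thick and 60 mm high, floor 12 mm above the table. Display and buttons (+x side) are for show.
- bay_floor (a point): Centre of the inner floor of the battery bay, 12 mm above the table; axes as the logger's.
- cover (a joint): Slide joint of the flat aluminium cover (146 x 146 x 4 mm, top face 66 mm above the table), in m: 0 = fully shut over the bay, 0.14 = fully open, slid along the logger's +y over the electronics half. It starts mostly shut. It stays where it is left (about 2 N of friction).
- cover_grip (a point): Centre of the top of the cover's grip ridge, an upright aluminium bar 70 mm long (along the logger's x), 14 mm wide (along y) and 24 mm high above the cover (ridge top 90 mm above the table). It moves with the cover; 28 mm from the cover's centre towards its -y edge. Axes as the logger's.
- lower_pack: Flat black battery pack already lying in the bay, partly or wholly hidden by the cover at the start: 56 (x) x 100 (y) x 18 mm (z), white paper label on top, two brass contacts on its +y end (either way round will do). Origin: centre of its underside. It lies roughly centred, turned a little at random.
- spare_pack: Identical loose battery pack lying flat, label up, on the table to the robot's right: 56 (x) x 100 (y) x 18 mm (z), about 0.18 kg. Origin: centre of its underside.
- power_brick: Bystander: black power brick without lead, 50 (x) x 96 (y) x 32 mm (z), no label, lying to the robot's right near the spare pack; the two may swap places. Origin: centre of its underside.
- reel: Bystander: white reel of wire lying flat, 90 mm across, 32 mm high, between the robot and the logger. Origin: centre of its underside.
- screwdriver: Bystander: screwdriver 190 mm long lying along its own x further right than the spare pack and the brick. Origin: underside, near its middle.
Things that resemble listed ones, but are neither listed nor needed, are in the scene too. What is shaped like the spare_pack but blue, pink or red is not meant.

How it is judged:
By the outcome, as a careful person would: the job done as asked, in the order asked, and still so for the second after the job is handed in, with the robot touching nothing.
It also fails if it takes over 64 s, if anything falls off the work surface, if the arm or the gripper's body presses on something with over 40 N, if the wrist force passes 120 N, or if a joint passes its speed limit or range.

## Robot

A 7-joint arm with a two-finger parallel gripper is mounted at the origin on the work surface. World frame = base frame: x ahead of the robot, y to its left, z up, the work surface at z = 0. Lengths are in m, angles in rad, forces in N, time in s.
With the tool pointing down it reaches from about 0.425 to 0.925 m from the base axis. Payload 6.8 kg.
Tool frame: the origin (TCP) lies midway between the tips of the shut fingers; the grasp point (between the pads) lies 19 mm behind it (r.grip_depth is the distance from the TCP to the grasp point, in m); z points along the fingers, y is the line along which they close (so a half turn about z gives the same grasp; the last joint's range is limited). The gripper opens to 85 mm and grips with 20 to 120 N. Pads are 22 mm wide; open, the fingers measure 114 mm over their backs; the gripper's body (76 mm by 85 mm) begins 54 mm behind the grasp point. The pads swing forward as they close: fully open they stand 13 mm farther back than shut.
Start: joints at [1.043, 0.477, 0.022, 1.555, -0.011, 1.109, -0.083], TCP at [0.275, -0.616, 0.231] pointing down, gripper open.
Joint ranges: [-2.96, 2.96], [-0.34, 2.1], [-1.41, 1.46], [0.24, 2.44], [-1.37, 4.51], [0.17, 1.92], [-2.96, 2.96]. Speed limits (rad/s): [2.39, 2.39, 3.14, 3.14, 3.14, 3.14, 3.14].

## Interface

Orientations are given as a rotation vector (axis times angle).
In Python, from bench import telemetry, grab_frame, calibration, order, silhouettes, r gives the robot as it stands.
- The arm moves only by the tool apply_moves, never from a script. Its argument "moves" is a list of rows, each a list of 7 numbers: the turn, a rotation vector about the tool's x, y, z scaled (see below), then the shift along the tool's x, y, z scaled (see below), then the opening, from -1 (shut) to 1 (fully open). A call has exactly 8 rows; each row shifts and turns the commanded pose from where the row before left it, along the tool's axes as they then stand; what a row does not reach is not made up. The controller multiplies each number of a shift by 1000 mm and each number of a turn by 6 degrees. A row lasts 1/12 s, in which the tool goes at most 41.7 mm and 7.16 degrees, less where a joint would pass 70% of its speed; a pose out of reach is approached as far as the arm can. A call with a number of a shift or a turn outside -1 to 1 is refused whole. A call with a gripper value outside its range is refused whole. The fingers move at their own pace and stop on an object; "grip_force" is the grip in N (left out, the last holds). Time passes only in rows, so rows that do not move let the fingers close, or fill a call up. It gives the time, the measured TCP pose, the force, the opening and the grip force at its end, in the units of the state.
- telemetry.get_obs(): the state, without advancing time (a new reading comes with each control period).
- grab_frame(name): name is "scene" or "top"; returns the picture (480x640x3 uint8, blue, green, red); there is no depth.
- calibration(name): a dict with "fx", "fy", "cx", "cy" (pixels), "world_from_camera" (4x4, takes a point from camera to world coordinates). Camera axes: x right, y down, z forward; pixel columns grow to the right and rows downward; lengths in m; the calibration is good to about 2 mm. A picture is of the moment at which its call begins. calibration takes no time and is no camera call.
- order.hand_in(): hands the job in; it is judged then, once.
Trained networks look in the newest picture that a camera, given by its name, has taken for a name from the list of things; names that differ only in an ending like _2 or _b are one class to them, and where a whole thing is asked for, a point or a joint stands for the part that bears it (a point fixed in the world has none). Each returns a list of dicts, best first, with "p" (0 to 1); they miss things now and then, are a little off and sometimes report something else, mostly with a low value. They report only what shows in the picture. A call takes as long as a camera call. They do not tell look-alikes from the thing itself.
- silhouettes(thing, camera): "mask" (480x640 bool, what is visible of it) and "extent" ([centre column, centre row, width, height] in pixels, round what is visible of it).
The state is a dict: "clock": time; "joints": joint angles; "qvel": joint speeds; "tau": joint torques, N m; "tcp_pos": TCP position; "orientation": TCP orientation; "contact_force": force on the tool from outside, world axes, zero at the start; "moment": the same for the moment, N m; "grip_width": finger opening in m; "gripper_force": force on a finger pad.
Only numpy, scipy, OpenCV 4.12 (cv2) and the standard library are available. Lean on these libraries where they do the work, as an engineer would, in place of code of your own. Each camera call takes 0.05 s, during which the arm holds its last target. There are 200 camera calls.

## Working session

There is one attempt and no reset: what is moved stays moved. The work goes in short steps, Python scripts to look and compute and a tool call to move; the robot and the scene stay as the last step left them, time stands still between calls to the robot, and variables do not carry over. Pictures are saved under pics/ and viewed, at most 10 in all, crops included, and the job is handed in when it is done.

Besides the shell and the picture viewer there is one more tool, called after ">>>" as name(argument=value, ...) on one line, values as JSON. apply_moves: Moves the arm, as the interface text tells. Its arguments: {"type":"object","properties":{"moves":{"type":"array"},"grip_force":{"type":"number"}},"required":["moves"]}

```bash
ls; mkdir -p pics; cat > h.py <<'E'
import numpy as np, cv2
from bench import telemetry, grab_frame, calibration, order, silhouettes, r
def ray(c,px):
    k=calibration(c);T=np.array(k["world_from_camera"])
    d=T[:3,:3]@np.array([(px[0]-k["cx"])/k["fx"],(px[1]-k["cy"])/k["fy"],1.]);return T[:3,3],d
def atz(c,px,z):
    o,d=ray(c,px);return o+d*(z-o[2])/d[2]
def proj(c,p):
    k=calibration(c);T=np.linalg.inv(np.array(k["world_from_camera"]));q=T[:3,:3]@np.array(p)+T[:3,3]
    return np.array([k["fx"]*q[0]/q[2]+k["cx"],k["fy"]*q[1]/q[2]+k["cy"]])
def tri(pa,pb,a="scene",b="top"):
    o1,d1=ray(a,pa);o2,d2=ray(b,pb)
    A=np.c_[d1,-d2];s=np.linalg.lstsq(A,o2-o1,rcond=None)[0]
    return (o1+s[0]*d1+o2+s[1]*d2)/2
E
python3 - <<'E'
from h import *
np.set_printoptions(precision=3,suppress=True)
o=telemetry.get_obs()
for k in o: print(k,np.round(o[k],3))
for c in("scene","top"):
    cv2.imwrite(f"pics/{c}0.png",grab_frame(c)); print(c,calibration(c))
    for t in("case","cover","lower_pack","spare_pack","power_brick","reel","screwdriver"):
        for s in silhouettes(t,c):
            m=s["mask"].astype(np.uint8); rr=cv2.minAreaRect(cv2.findNonZero(m)) if m.any() else None
            print(t,round(s["p"],2),np.round(s["extent"],1),rr and [np.round(x,1) for x in rr])
E
```

```text
pics
clock 0.0
joints [ 1.043  0.478  0.022  1.556 -0.012  1.109 -0.083]
qvel [-0.    -0.002 -0.001 -0.001 -0.    -0.001  0.   ]
tau [ -0.001 -59.644   1.608 -28.119   0.012   0.009  -0.   ]
tcp_pos [ 0.275 -0.616  0.23 ]
orientation [-3.071 -0.654  0.001]
contact_force [-0.816 -0.094 -1.168]
moment [-0.07  -0.037 -0.003]
gripper_force 0.0
grip_width 0.086
scene {'fx': 446.05571450115644, 'fy': 446.05571450115644, 'cx': 310.86511595396024, 'cy': 237.58453105264883, 'world_from_camera': array([[ 0.268,  0.791, -0.55 ,  1.047],
       [ 0.964, -0.22 ,  0.152, -0.231],
       [-0.001, -0.571, -0.821,  0.821],
       [ 0.   ,  0.   ,  0.   ,  1.   ]])}
case 0.67 [398.3 235.2 163.  108.5] [array([395.3, 231.4]), array([ 81.8, 152.6]), np.float64(72.8)]
case 0.22 [370.6 234.3  90.3  69.4] [array([370.7, 232. ]), array([60. , 76.8]), np.float64(73.2)]
cover 0.49 [338.2 248.2  15.6  23.1] [array([336.8, 248.4]), array([24.7,  5.8]), np.float64(68.2)]
spare_pack 0.94 [290.3 190.7  42.6  28.3] [array([290.5, 191.2]), array([43.8, 22.1]), np.float64(6.5)]
spare_pack 0.83 [242.4 310.8  55.2  32.
[... 1100 characters left out ...]
300.4  42.   31.8] [array([374.7, 299.2]), array([38.5, 20.2]), np.float64(34.3)]
spare_pack 0.84 [358.9 184.8  42.1  26.9] [array([359.5, 183.6]), array([21.8, 38.6]), np.float64(71.6)]
spare_pack 0.7 [310.9 331.3  41.5  28.8] [array([311.7, 333.2]), array([38.9, 21.8]), np.float64(25.5)]
spare_pack 0.56 [380.5 229.8  37.6  28.9] [array([378.1, 230.7]), array([38.2, 21.8]), np.float64(7.4)]
power_brick 0.9 [373.  300.5  43.2  34.7] [array([374.4, 299.3]), array([38. , 20.9]), np.float64(35.5)]
reel 0.97 [186.1 331.   37.9  34.6] [array([186. , 330.5]), array([35., 38.]), np.float64(90.0)]
screwdriver 0.73 [453.8 264.1  12.2  71.3] [array([451.5, 264. ]), array([70.,  9.]), np.float64(90.0)]
```

View pics/scene0.png

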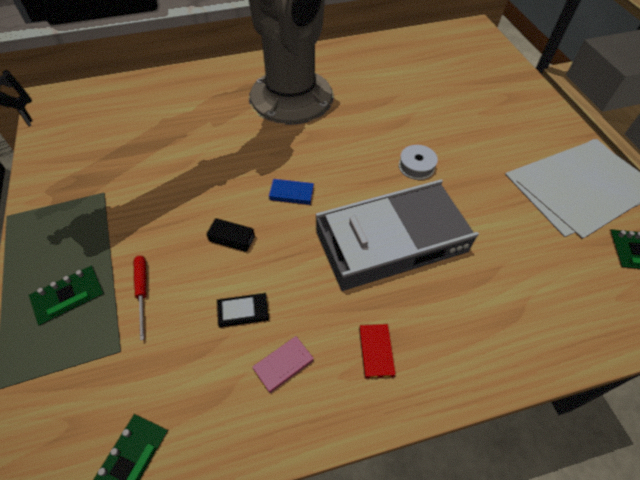

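View pics/top0.png

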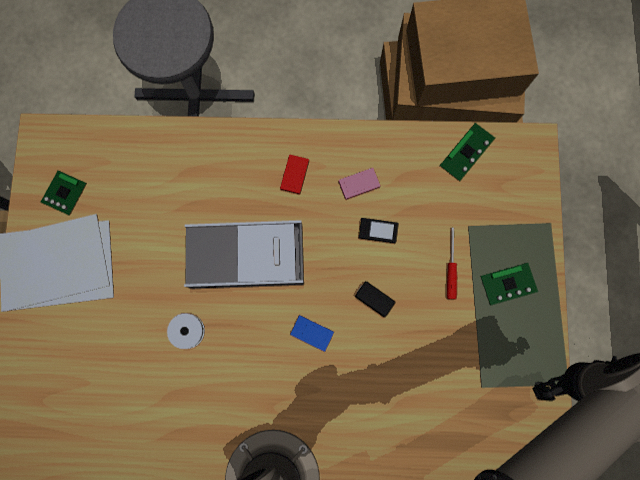

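Candidates for the spare: scene (242,311)/top (379,230) is black with a white label. Blue is at scene (290,191), pink at (283,365) and red at (378,351), so those are excluded. The black unlabelled block at scene (230,235)/top (375,300) is the brick. I'll confirm with a crop.

```bash
python3 - <<'E'
import cv2,numpy as np
t=cv2.imread("pics/top0.png");s=cv2.imread("pics/scene0.png")
a=cv2.resize(t[212:296,180:310],None,fx=6,fy=6,interpolation=cv2.INTER_CUBIC)[:, :780]
b=cv2.resize(t[212:260,350:410],None,fx=6,fy=6,interpolation=cv2.INTER_CUBIC)
c=cv2.resize(s[285:335,210:280],None,fx=6,fy=6,interpolation=cv2.INTER_CUBIC)
cv2.imwrite("pics/a.png",a)
d=np.zeros((590,800,3),np.uint8); d[:b.shape[0],:b.shape[1]]=b; d[:300,370:790]=c
e=cv2.resize(s[180:290,310:480],None,fx=2.6,fy=2.6,interpolation=cv2.INTER_CUBIC); d[302:302+286,:442]=e[:286]
cv2.imwrite("pics/b.png",d)
E
```

```text
(no output)
```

View pics/a.png

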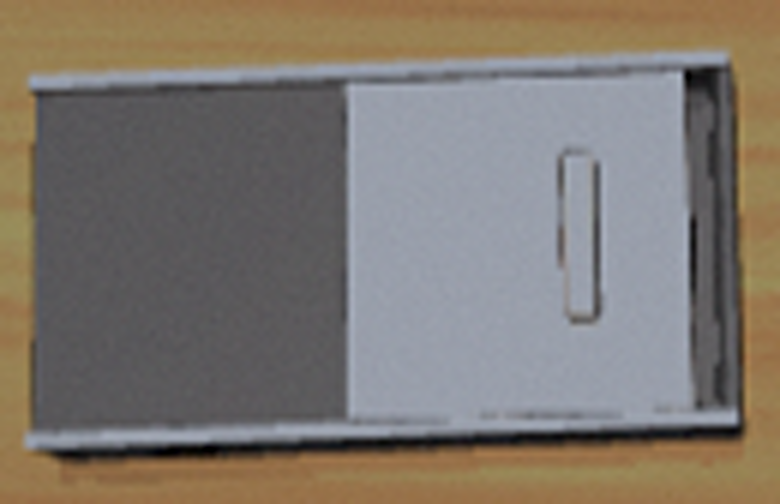

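View pics/b.png

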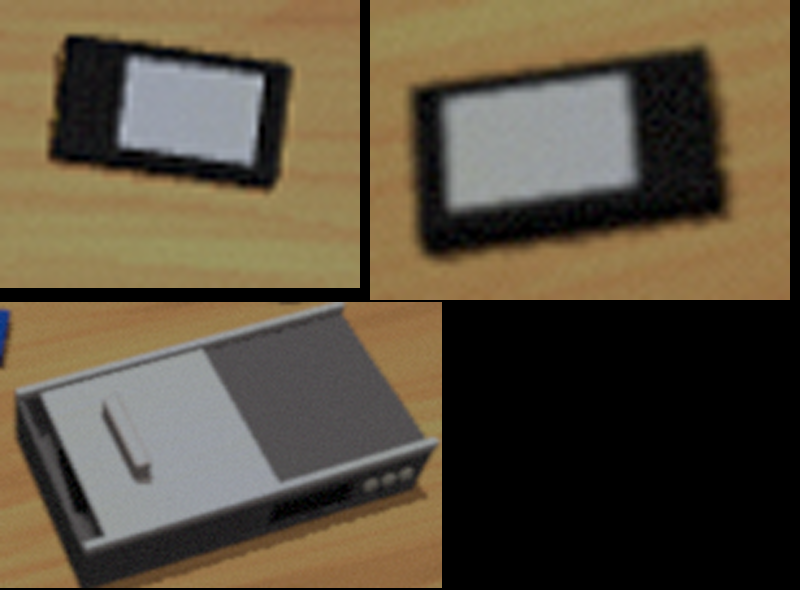

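The crop confirms it: black body with a white label, two contacts' notch end at -y. The case's rail corners and the ridge can be read off. Next I'll fit poses from both views.

```bash
cat >> h.py <<'E'
from scipy.optimize import least_squares
def rectfit(obs,w,l,x0):
    # obs: list of (cam, px, sx, sy); fit x,y,z,yaw of rectangle w(x) x l(y)
    def P(p,sx,sy):
        c,s=np.cos(p[3]),np.sin(p[3]);a,b=sx*w/2,sy*l/2
        return [p[0]+c*a-s*b,p[1]+s*a+c*b,p[2]]
    f=lambda p:np.concatenate([proj(c,P(p,sx,sy))-px for c,px,sx,sy in obs])
    r_=least_squares(f,x0);return r_.x,f(r_.x).reshape(-1,2)
E
python3 - <<'E'
from h import *
np.set_printoptions(precision=4,suppress=True)
T=lambda u,v,f=6,a=180,b=212:np.array([(u+.5)/f+a-.5,(v+.5)/f+b-.5])
S=lambda u,v:T(u,v-302,2.6,310,180)
case=[("top",T(30,76),1,1),("top",T(728,54),1,-1),("top",T(741,426),-1,-1),("top",T(27,448),-1,1),
("scene",S(17,393),-1,-1),("scene",S(343,305),-1,1),("scene",S(86,547),1,-1),("scene",S(437,440),1,1)]
for sub in(case,case[:4],case[4:]):
    p,e=rectfit(sub,.16,.30,[.6,0,.07,0]);print("case",p,np.abs(e).max(0))
print("ridge tri",tri(S(126,433),T(584,237)), atz("top",T(584,237),.09),atz("scene",S(126,433),.09))
B=lambda u,v:T(u,v,6,350,212); C=lambda u,v:T(u-370,v,6,210,285)
# pack corners top face: +x,+y etc.
pk=[("top",B(66,36),1,1),("top",B(291,66),1,-1),("top",B(273,188),-1,-1),("top",B(51,158),-1,1),
("scene",C(413,88),-1,-1),("scene",C(703,48),-1,1),("scene",C(723,195),1,1),("scene",C(425,232),1,-1)]
for sub in(pk,pk[:4],pk[4:]):
    p,e=rectfit(sub,.056,.1,[.6,-.25,.018,-.1]);print("pack",p,np.abs(e).max(0))
lab=tri(C(541,142),B(191,110));print("label",lab)
R=cv2.Rodrigues(np.array(telemetry.get_obs()["orientation"]))[0];print(R)
for n,a,b in(("brick",(229.5,234.4),(374.4,299.3)),("reel",(417,161),(186,330)),("blue",(290.5,191),(311.7,333)),("pink",(283,364),(359.5,183.6)),("red",(376,351),(295,174))):print(n,tri(a,b))
E
```

```text
case [0.5542 0.0907 0.0659 0.0579] [0.7683 1.4606]
case [0.5541 0.0898 0.0676 0.0572] [0.2606 0.1292]
case [0.5513 0.093  0.0615 0.0578] [0.8364 1.3489]
ridge tri [0.5593 0.0034 0.0822] [0.5578 0.0018 0.09  ] [0.5646 0.0018 0.09  ]
pack [ 0.6325 -0.2577  0.0126 -0.1161] [1.0881 1.1741]
pack [ 0.6346 -0.2584  0.0037 -0.1159] [0.2802 0.0857]
pack [ 0.6194 -0.2586 -0.0126 -0.1152] [0.5943 0.6412]
label [ 0.633  -0.2662  0.0166]
[[ 0.9132  0.4075  0.    ]
 [ 0.4075 -0.9132 -0.0001]
 [ 0.      0.0001 -1.    ]]
brick [ 0.4493 -0.251   0.014 ]
reel [0.3576 0.234  0.0202]
blue [ 0.3587 -0.0899  0.0089]
pink [ 0.7621 -0.2068  0.0052]
red [ 0.7851 -0.0313  0.0059]
```

>>> apply_moves(moves=[[0,0,0.867,0,0,0,1],[0,0,0.867,0,0,0,1],[0,0,0.867,0,0,0,1],[0,0,0.867,0,0,0,1],[0,0,0,0.015,-0.03,0,1],[0,0,0,0.018,-0.034,0,1],[0,0,0,0.018,-0.034,0,1],[0,0,0,0.018,-0.034,0,1]], grip_force=30)

```text
clock: 1.47
tcp_pos: [0.3369, -0.4792, 0.2313]
orientation: [3.14, 0.088, 0.0]
contact_force: [2.0, -0.0, -0.0]
grip_width: 0.085
gripper_force: 0.0
```

>>> apply_moves(moves=[[0,0,0,0.018,-0.034,0,0.3],[0,0,0,0.018,-0.034,0,0.3],[0,0,0,0.018,-0.034,0,0.3],[0,0,0,0.018,-0.034,0,0],[0,0,0,0.018,-0.034,0,0],[0,0,0,0.018,-0.034,0,0],[0,0,0,0.018,-0.034,0,0],[0,0,0,0.018,-0.034,0,0]])

```text
clock: 2.13
tcp_pos: [0.4654, -0.1993, 0.2317]
orientation: [3.14, 0.089, 0.001]
contact_force: [0.5, 0.0, -0.5]
grip_width: 0.0429
gripper_force: 0.0
```

>>> apply_moves(moves=[[0,0,0,0.0173,-0.0326,0,0],[0,0,0,0.0173,-0.0326,0,0],[0,0,0,0.0173,-0.0326,0,0],[0,0,0,0.0173,-0.0326,0,0],[0,0,0,0.0173,-0.0326,0.01,0],[0,0,0,0.0173,-0.0326,0.02,0],[0,0,0,0,0,0.04,0],[0,0,0,0,0,0.04,0]])

```text
clock: 2.8
tcp_pos: [0.5597, 0.0034, 0.1218]
orientation: [-3.139, -0.096, -0.008]
contact_force: [-0.0, -0.7, -0.3]
grip_width: 0.0427
gripper_force: 0.0
```

```bash
python3 - <<'E'
from h import *
i=grab_frame("scene");j=grab_frame("top")
a=cv2.resize(i[150:300,300:460],None,fx=2.5,fy=2.5,interpolation=cv2.INTER_CUBIC);b=cv2.resize(j[200:300,180:340],None,fx=2.4,fy=3.75,interpolation=cv2.INTER_CUBIC)
cv2.imwrite("pics/c.png",np.hstack([a,b]))
print(telemetry.get_obs()["tcp_pos"])
E
```

```text
[ 5.52738355e-01 -3.35656821e-05  1.15931608e-01]
```

View pics/c.png

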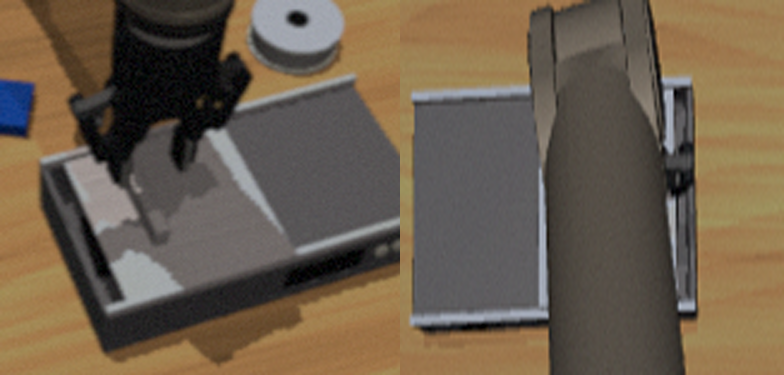

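The ridge lies between the two open fingers (crop left, ridge from about (133,180) to (155,240)), so I'm descending.

>>> apply_moves(moves=[[0,0,0,0,0,0,0],[0,0,0,0,0,0.01,0],[0,0,0,0,0,0.01,0],[0,0,0,0,0,0.008,0],[0,0,0,0,0,0.006,0],[0,0,0,0,0,0,0],[0,0,0,0,0,0,0],[0,0,0,0,0,0,0]])

```text
clock: 3.57
tcp_pos: [0.5577, -0.0001, 0.0878]
orientation: [-3.14, -0.089, -0.001]
contact_force: [-0.8, -0.7, 0.9]
grip_width: 0.0426
gripper_force: 0.0
```

```bash
python3 - <<'E'
from h import *
o=telemetry.get_obs();print(o["tcp_pos"],o["orientation"],o["contact_force"],o["joints"])
E
```

```text
[ 5.57659861e-01 -6.95454530e-05  8.78000380e-02] [-3.14029541e+00 -8.87194523e-02 -8.54263856e-04] [-0.79375977 -0.66362121  0.90042528] [ 0.05665503  0.47562455 -0.21319019  1.9465832   0.14526441  0.7333587
 -1.75598881]
```

>>> apply_moves(moves=[[0,0,0,0,0,0.008,0],[0,0,0,0,0,0.006,0],[0,0,0,0,0,0.003,0],[0,0,0,0,0,0,-0.5],[0,0,0,0,0,0,-1],[0,0,0,0,0,0,-1],[0,0,0,0,0,0,-1],[0,0,0,0,0,0,-1]])

```text
clock: 4.23
tcp_pos: [0.5571, 0.0004, 0.0703]
orientation: [-3.14, -0.09, 0.001]
contact_force: [-1.2, 1.5, -2.9]
grip_width: 0.0133
gripper_force: 31.5
```

>>> apply_moves(moves=[[0,0,0,0,-0.01,0,-1],[0,0,0,0,-0.02,0,-1],[0,0,0,0,-0.025,0,-1],[0,0,0,0,-0.025,0,-1],[0,0,0,0,-0.022,0,-1],[0,0,0,0,-0.014,0,-1],[0,0,0,0,-0.006,0,-1],[0,0,0,0,0,0,-1]])

```text
clock: 4.9
tcp_pos: [0.5498, 0.1237, 0.0704]
orientation: [-3.139, -0.092, 0.001]
contact_force: [-2.9, 1.9, -0.7]
grip_width: 0.0137
gripper_force: 31.7
```

>>> apply_moves(moves=[[0,0,0,0,0,0,0],[0,0,0,0,0,0,0],[0,0,0,0,0,-0.02,0.3],[0,0,0,0,0,-0.035,0.5],[0,0,0,0,0,-0.035,1],[0,0,-0.954,0,0,-0.03,1],[0,0,-0.954,0,0,0,1],[0,0,-0.954,0,0,0,1]])

```text
clock: 5.57
tcp_pos: [0.5529, 0.1207, 0.1937]
orientation: [3.091, 0.56, 0.011]
contact_force: [0.4, -0.8, -0.6]
grip_width: 0.0852
gripper_force: 0.0
```

>>> apply_moves(moves=[[0,0,-0.954,0,0,0,1],[0,0,-0.954,0,0,0,1],[0,0,-0.954,0,0,0,1],[0,0,-0.954,0,0,0,1],[0,0,-0.954,0,0,0,1],[0,0,-0.954,0,0,0,1],[0,0,-0.954,0,0,0,1],[0,0,-0.954,0,0,0,1]])

```text
clock: 6.23
tcp_pos: [0.5514, 0.1201, 0.1909]
orientation: [2.629, 1.718, 0.002]
contact_force: [-0.1, -0.2, -0.3]
grip_width: 0.0851
gripper_force: 0.0
```

>>> apply_moves(moves=[[0,0,-0.954,0,0,0,1],[0,0,-0.954,0,0,0,1],[0,0,-0.954,0,0,0,1],[0,0,0,-0.035,0,0,1],[0,0,0,-0.035,0,0,1],[0,0,0,-0.035,0,0,1],[0,0,0,-0.035,0,0,1],[0,0,0,-0.035,0,0,1]])

```text
clock: 6.9
tcp_pos: [0.5303, -0.0554, 0.191]
orientation: [2.347, 2.086, 0.001]
contact_force: [-0.1, -0.5, 0.5]
grip_width: 0.0853
gripper_force: 0.0
```

>>> apply_moves(moves=[[0,0,0,-0.027,0.0179,0,1],[0,0,0,-0.027,0.0179,0,1],[0,0,0,-0.027,0.0179,0,1],[0,0,0,-0.027,0.0179,0,1],[0,0,0,-0.027,0.0179,0,1],[0,0,0,-0.027,0.0179,0,1],[0,0,0,-0.0266,0.0176,0,1],[0,0,0,0,0,0.03,1]])

```text
clock: 7.57
tcp_pos: [0.6373, -0.2653, 0.1662]
orientation: [2.346, 2.067, 0.006]
contact_force: [1.6, -2.1, 0.9]
grip_width: 0.0852
gripper_force: 0.0
```

```bash
python3 - <<'E'
from h import *
i=grab_frame("scene");j=grab_frame("top")
cv2.imwrite("pics/s2.png",i);cv2.imwrite("pics/t2.png",j)
a=cv2.resize(j[212:296,180:310],None,fx=6,fy=6,interpolation=cv2.INTER_CUBIC)[:290]
b=np.zeros((300,780,3),np.uint8)
a=cv2.resize(j[215:285,245:310],None,fx=6,fy=6,interpolation=cv2.INTER_CUBIC) #420x390
c=cv2.resize(i[200:290,310:375],None,fx=6,fy=6,interpolation=cv2.INTER_CUBIC) #540x390
d=np.zeros((540,790,3),np.uint8);d[:420,:390]=a;d[:,400:]=c
cv2.imwrite("pics/d.png",d)
o=telemetry.get_obs();print(o["tcp_pos"],o["orientation"],o["joints"])
for c in("top","scene"):
  for s in silhouettes("lower_pack",c):
    if s["p"]>.3: print(c,round(s["p"],2),np.round(s["extent"],1),cv2.minAreaRect(cv2.findNonZero(s["mask"].astype(np.uint8))))
E
```

```text
[ 0.62991908 -0.25737395  0.15654981] [-2.34840709 -2.08053718  0.00588825] [ 0.55131169  0.58664289 -0.37160247  1.58278591  0.23856885  1.02279884
 -0.01049757]
top 0.89 [276.2 258.6  41.1  24.1] ((275.64215087890625, 257.5101318359375), (38.68714904785156, 21.730348587036133), 4.085616588592529)
top 0.47 [454.2 264.   12.2  65.8] ((451.5, 265.0), (70.0, 9.0), 90.0)
scene 0.81 [359.1 243.8  52.1  29.7] ((357.5169677734375, 243.590576171875), (26.9061279296875, 49.57361602783203), 79.3803482055664)
```

View pics/d.png

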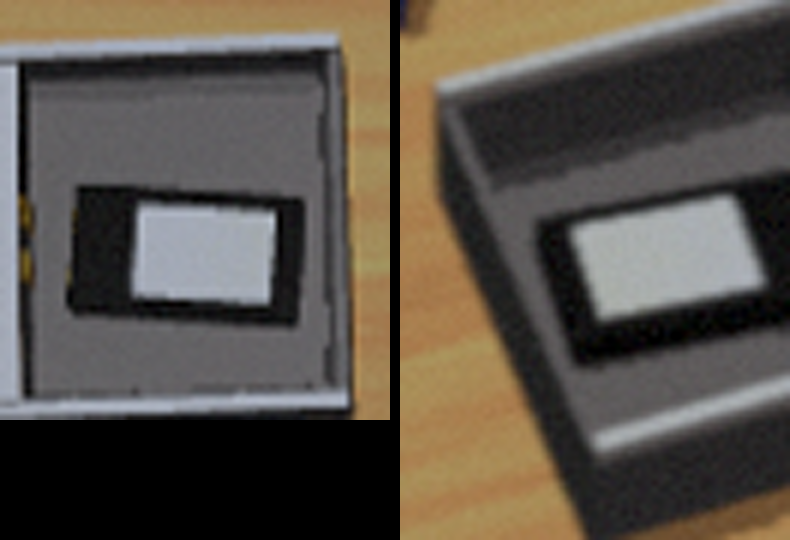

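The cover is open. The lower pack shows fully at top (276,257), label and contacts at the +y end, which is the same way round as the spare. I'll use the label centroids to get the relative pose.

```bash
cat >> h.py <<'E'
def label(c,img,roi,z,n=8):
    x0,y0,x1,y1=roi;g=cv2.resize(cv2.cvtColor(img[y0:y1,x0:x1],cv2.COLOR_BGR2GRAY),None,fx=n,fy=n,interpolation=cv2.INTER_CUBIC)
    m=((g>105)*255).astype(np.uint8);k,L,st,ce=cv2.connectedComponentsWithStats(m)
    # blob surrounded by black: not touching border
    ok=[i for i in range(1,k) if st[i,0]>0 and st[i,1]>0 and st[i,0]+st[i,2]<g.shape[1] and st[i,1]+st[i,3]<g.shape[0]]
    i=max(ok,key=lambda i:st[i,4]);ct=cv2.findContours((L==i).astype(np.uint8),0,1)[0][0][:,0]
    w=np.array([atz(c,((u+.5)/n+x0-.5,(v+.5)/n+y0-.5),z)[:2] for u,v in ct])
    rr=cv2.minAreaRect((w*1e4).astype(np.float32));B=cv2.boxPoints(rr)/1e4
    e=max([B[1]-B[0],B[2]-B[1]],key=np.linalg.norm);a=np.arctan2(-e[0],e[1]);a=(a+np.pi/2)%np.pi-np.pi/2
    cen=atz(c,((ce[i][0]+.5)/n+x0-.5,(ce[i][1]+.5)/n+y0-.5),z)[:2]
    return cen,a,np.array(rr[1])/1e4,((ce[i]+.5)/n+[x0-.5,y0-.5])
E
python3 - <<'E'
from h import *
np.set_printoptions(precision=4,suppress=True)
t0,s0,t2,s2=[cv2.imread(f"pics/{n}.png") for n in("top0","scene0","t2","s2")]
S1=label("top",t0,(360,219,399,243),.018);S2=label("scene",s0,(218,294,270,327),.018)
L1=label("top",t2,(258,247,294,268),.030);L2=label("scene",s2,(335,230,376,256),.030)
for q in(S1,S2,L1,L2):print(*q)
print("tri",tri(S2[3],S1[3]),tri(L2[3],L1[3]))
E
```

```text
[ 0.6325 -0.2659] -0.12385321 [0.0603 0.041 ] [381.312  229.9836]
[ 0.6334 -0.2667] -0.11955118 [0.0607 0.0407] [237.652  308.1851]
[0.5524 0.0025] -0.03879285 [0.0607 0.0413] [278.4915 256.8074]
[0.5533 0.0017] -0.039304018 [0.0617 0.0416] [353.9774 242.3181]
tri [ 0.6328 -0.2664  0.0167] [0.5525 0.0023 0.0287]
```

>>> apply_moves(moves=[[0,0,0,0,0,0.02,1],[0,0,0,0,0,0.03,1],[0,0,0,0,0,0.03,1],[0,0,0,0,0,0.02,1],[0,0,0,0,0,0.01,1],[0,0,0,0,0,0,1],[0,0,0,0,0,0,1],[0,0,0,0,0,0,1]])

```text
clock: 8.43
tcp_pos: [0.6344, -0.2541, 0.0529]
orientation: [2.343, 2.087, 0.003]
contact_force: [0.8, 0.6, 1.2]
grip_width: 0.0856
gripper_force: 0.0
```

>>> apply_moves(moves=[[0,0,0.06,-0.004,0,0.015,1],[0,0,0,0,0,0.016,1],[0,0,0,0,0,0.012,1],[0,0,0,0,0,0.007,1],[0,0,0,0,0,0,1],[0,0,0,0,0,0,1],[0,0,0,0,0,0,1],[0,0,0,0,0,0,1]])

```text
clock: 9.1
tcp_pos: [0.6329, -0.2578, 0.0011]
orientation: [2.352, 2.082, 0.001]
contact_force: [-0.1, -0.1, 0.5]
grip_width: 0.0853
gripper_force: 0.0
```

>>> apply_moves(moves=[[0,0,0,0.0,0.001,0,0.6],[0,0,0,0,0,0,0.4],[0,0,0,0,0,0,0.2],[0,0,0,0,0,0,0],[0,0,0,0,0,0,-0.5],[0,0,0,0,0,0,-1],[0,0,0,0,0,0,-1],[0,0,0,0,0,0,-1]], grip_force=40)

```text
clock: 9.77
tcp_pos: [0.6339, -0.2581, 0.0012]
orientation: [2.352, 2.081, 0.001]
contact_force: [-0.5, 0.8, 6.0]
grip_width: 0.055
gripper_force: 44.1
```

>>> apply_moves(moves=[[0,0,0,0,0,-0.01,-1],[0,0,0,0,0,-0.02,-1],[0,0,0,0,0,-0.03,-1],[0,0,0,0,0,-0.03,-1],[0,0,0,0,0,-0.03,-1],[0,0,-0.4,0,0,-0.02,-1],[0,0,-0.4,0,0,0,-1],[0,0,0,0.015,-0.005,0,-1]])

```text
clock: 10.43
tcp_pos: [0.6293, -0.247, 0.1424]
orientation: [2.263, 2.173, -0.001]
contact_force: [-0.6, -0.3, -2.4]
grip_width: 0.0547
gripper_force: 43.4
```

>>> apply_moves(moves=[[0,0,0,0.03,-0.0105,0,-1],[0,0,0,0.035,-0.012,0,-1],[0,0,0,0.035,-0.012,0,-1],[0,0,0,0.035,-0.012,0,-1],[0,0,0,0.035,-0.012,0,-1],[0,0,0,0.035,-0.012,0,-1],[0,0,0,0.028,-0.01,0,-1],[0,0,0,0.014,-0.0045,0,-1]])

```text
clock: 11.1
tcp_pos: [0.551, 0.0122, 0.1406]
orientation: [-2.256, -2.183, 0.0]
contact_force: [0.3, -0.2, -1.4]
grip_width: 0.0551
gripper_force: 43.4
```

>>> apply_moves(moves=[[0,0,0,0,0,0.005,-1],[0,0,0,0,0,0.01,-1],[0,0,0,0,0,0.01,-1],[0,0,0,0,0,0.005,-1],[0,0,0,0,0,0,-1],[0,0,0,0,0,0,-1],[0,0,0,0,0,0,-1],[0,0,0,0,0,0,-1]])

```text
clock: 11.77
tcp_pos: [0.5537, 0.007, 0.1108]
orientation: [2.264, 2.178, 0.001]
contact_force: [0.7, -0.8, -1.7]
grip_width: 0.055
gripper_force: 43.3
```

```bash
python3 - <<'E'
from h import *
np.set_printoptions(precision=4,suppress=True)
i=grab_frame("scene");cv2.imwrite("pics/s3.png",i)
o=telemetry.get_obs();print(o["tcp_pos"],o["orientation"],o["contact_force"],o["grip_width"])
a=cv2.resize(i[120:300,280:480],None,fx=3.3,fy=3.3,interpolation=cv2.INTER_CUBIC);cv2.imwrite("pics/e.png",a)
E
```

```text
[0.5537 0.0071 0.1108] [2.2635 2.1779 0.0009] [ 0.4491  0.1999 -1.1182] 0.05505974349692677
```

View pics/e.png

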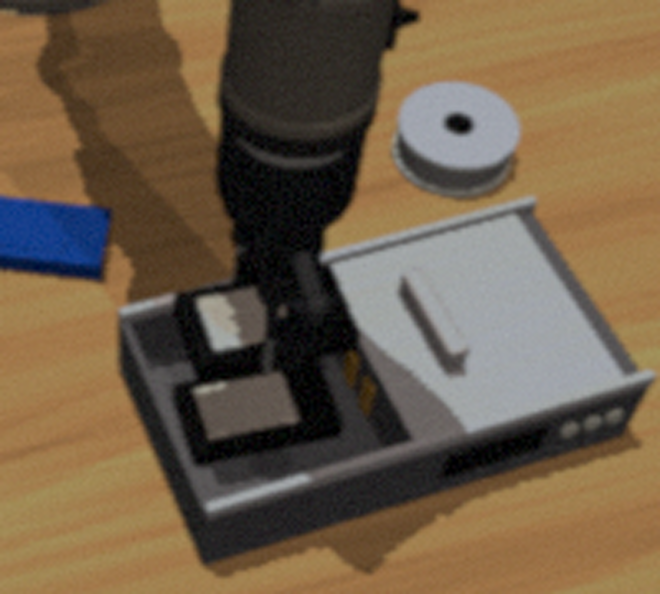

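```bash
python3 - <<'E'
from h import *
c,s=np.cos(-.039),np.sin(-.039)
for x in(-.0205,.0205):
    p=[.5537+c*x-s*-.0388,.0071+s*x+c*-.0388,.1276];print(proj("scene",p), atz("scene",(338.5,210.3) if x<0 else (343,226.1),.1276),p)
E
```

```text
[338.73971856 209.5861468 ] [ 0.53329098 -0.03187113  0.1276    ] [np.float64(0.5317027718410645), np.float64(-0.030871198997710597), 0.1276]
[344.36345634 225.82191453] [ 0.57259921 -0.03520805  0.1276    ] [np.float64(0.5726715952929926), np.float64(-0.032469793682036084), 0.1276]
```

>>> apply_moves(moves=[[0,0,0,0.0036,-0.0007,0.01,-1],[0,0,0,0,0,0.015,-1],[0,0,0,0,0,0.018,-1],[0,0,0,0,0,0.014,-1],[0,0,0,0,0,0.008,-1],[0,0,0,0,0,0,-1],[0,0,0,0,0,0,-1],[0,0,0,0,0,0,-1]])

```text
clock: 12.48
tcp_pos: [0.5534, 0.0112, 0.0461]
orientation: [2.263, 2.178, 0.002]
contact_force: [-0.4, 0.3, -1.7]
grip_width: 0.0547
gripper_force: 43.3
```

Position is within 0.5 mm, so I'll lower it slowly and watch the force.

>>> apply_moves(moves=[[0,0,0,0,0,0.006,-1],[0,0,0,0,0,0.004,-1],[0,0,0,0,0,0.002,-1],[0,0,0,0,0,0.001,-1],[0,0,0,0,0,0.0005,-1],[0,0,0,0,0,0,-1],[0,0,0,0,0,0,-1],[0,0,0,0,0,0,-1]])

```text
clock: 13.15
tcp_pos: [0.5529, 0.0109, 0.0321]
orientation: [2.263, 2.179, 0.0]
contact_force: [-1.1, -0.7, -2.1]
grip_width: 0.0547
gripper_force: 43.4
```

>>> apply_moves(moves=[[0,0,0,0,0,0.0004,-1],[0,0,0,0,0,0.0004,-1],[0,0,0,0,0,0.0004,-1],[0,0,0,0,0,0,-1],[0,0,0,0,0,0,-1],[0,0,0,0,0,0,-1],[0,0,0,0,0,0,-1],[0,0,0,0,0,0,-1]])

```text
clock: 13.82
tcp_pos: [0.5528, 0.0109, 0.0311]
orientation: [2.263, 2.179, 0.0]
contact_force: [-2.4, -0.7, 5.0]
grip_width: 0.0551
gripper_force: 44.2
```

Contact is made (+5 N at the nominal height). Releasing slowly, then lifting.

>>> apply_moves(moves=[[0,0,0,0,0,0,0.34],[0,0,0,0,0,0,0.38],[0,0,0,0,0,0,0.45],[0,0,0,0,0,0,0.6],[0,0,0,0,0,0,0.7],[0,0,0,0,0,0,0.7],[0,0,0,0,0,-0.002,0.7],[0,0,0,0,0,-0.006,0.7]])

```text
clock: 14.48
tcp_pos: [0.5521, 0.0109, 0.0383]
orientation: [-2.262, -2.178, 0.002]
contact_force: [0.2, -0.7, -0.2]
grip_width: 0.0725
gripper_force: 0.0
```

>>> apply_moves(moves=[[0,0,0,0,0,-0.015,0.7],[0,0,0,0,0,-0.02,0.7],[0,0,0,0,0,-0.03,0.7],[0,0,0,0,0,-0.03,0.7],[0,0,0,0,0,-0.03,0.7],[0,0,0.954,0,-0.03,0,0.7],[0,0,0.954,0,0,0,0.5],[0,0,0.954,0,0,0,0]])

```text
clock: 15.15
tcp_pos: [0.5218, 0.0119, 0.165]
orientation: [2.567, 1.81, 0.001]
contact_force: [0.3, -0.3, 0.5]
grip_width: 0.0533
gripper_force: 0.0
```

>>> apply_moves(moves=[[0,0,0.954,0,0,0,0],[0,0,0.954,0,0,0,0],[0,0,0.954,0,0,0,0],[0,0,0.954,0,0,0,0],[0,0,0.954,0,0,0,0],[0,0,0.954,0,0,0,0],[0,0,0.954,0,0,0,0],[0,0,0.954,0,0,0,0]])

```text
clock: 15.82
tcp_pos: [0.5227, 0.0122, 0.1643]
orientation: [-3.07, -0.669, -0.001]
contact_force: [0.4, -0.3, -0.4]
grip_width: 0.0428
gripper_force: 0.0
```

>>> apply_moves(moves=[[0,0,0.887,0,0,0,0],[0,0,0.887,0,0,0,0],[0,0,0.887,0,0,0,0],[0,0,0.887,0,0,0,0],[0,0,0,0.0083,-0.0275,0,0],[0,0,0,0.0083,-0.0275,0,0],[0,0,0,0.0083,-0.0275,0,0],[0,0,0,0.0083,-0.0273,0,0]])

```text
clock: 16.48
tcp_pos: [0.5492, 0.125, 0.1644]
orientation: [-3.14, -0.097, -0.001]
contact_force: [0.5, 0.0, 0.3]
grip_width: 0.0424
gripper_force: 0.0
```

```bash
python3 - <<'E'
from h import *
np.set_printoptions(precision=4,suppress=True)
i=grab_frame("scene");j=grab_frame("top")
cv2.imwrite("pics/s4.png",i);cv2.imwrite("pics/t4.png",j)
a=cv2.resize(j[215:285,245:310],None,fx=6,fy=6,interpolation=cv2.INTER_CUBIC)
c=cv2.resize(i[200:290,310:375],None,fx=6,fy=6,interpolation=cv2.INTER_CUBIC)
d=np.zeros((540,790,3),np.uint8);d[:420,:390]=a;d[:,400:]=c
cv2.imwrite("pics/f.png",d)
for c,im,roi in(("top",j,(258,245,298,270)),("scene",i,(330,222,378,256))):
    for z in(.03,.048):
        try: print(c,z,*label(c,im,roi,z))
        except Exception as e: print(c,e)
print(telemetry.get_obs()["tcp_pos"],telemetry.get_obs()["orientation"])
E
```

```text
top 0.03 [0.5554 0.0046] -0.03631544 [0.0615 0.0418] [277.7312 255.6554]
top 0.048 [0.5527 0.003 ] -0.036318183 [0.0607 0.0412] [277.7312 255.6554]
scene 0.03 [0.5419 0.0076] -0.035877824 [0.0629 0.0423] [354.8822 237.5046]
scene 0.048 [0.5534 0.0022] -0.03587842 [0.0614 0.0413] [354.8822 237.5046]
[0.5494 0.1301 0.1647] [-3.1358 -0.1093 -0.0028]
```

View pics/f.png

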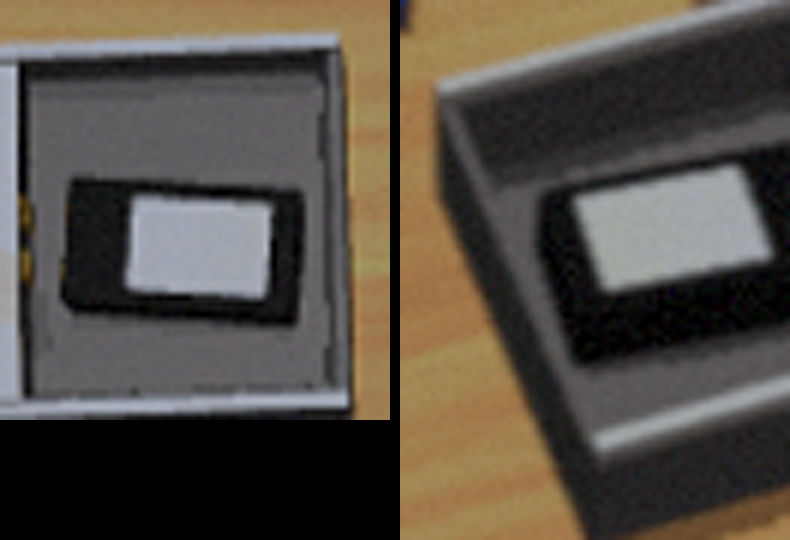

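The packs are stacked within about 0.5 mm and 0.003 rad, label at z = 0.048. Now shutting the cover.

>>> apply_moves(moves=[[0,0,0,0,0,0.02,0],[0,0,0,0,0,0.02,0],[0,0,0,0,0,0.015,0],[0,0,0,0,0,0.005,0],[0,0,0,0,0,0,0],[0,0,0,0,0,0,0],[0,0,0,0,0,0,0],[0,0,0,0,0,0,0]], grip_force=30)

```text
clock: 17.25
tcp_pos: [0.5498, 0.1238, 0.1049]
orientation: [-3.14, -0.098, -0.003]
contact_force: [-0.2, -0.1, -1.0]
grip_width: 0.0424
gripper_force: 0.0
```

>>> apply_moves(moves=[[0,0,0.05,0,0,0.015,0],[0,0,0,0,0,0.012,0],[0,0,0,0,0,0.007,0],[0,0,0,0,0,0,0],[0,0,0,0,0,0,-0.5],[0,0,0,0,0,0,-1],[0,0,0,0,0,0,-1],[0,0,0,0,0,0,-1]])

```text
clock: 17.92
tcp_pos: [0.5494, 0.1238, 0.0703]
orientation: [-3.14, -0.09, -0.001]
contact_force: [-0.2, -0.4, 0.9]
grip_width: 0.0133
gripper_force: 31.7
```

>>> apply_moves(moves=[[0,0,0,0,0.01,0,-1],[0,0,0,0,0.02,0,-1],[0,0,0,0,0.025,0,-1],[0,0,0,0,0.025,0,-1],[0,0,0,0,0.025,0,-1],[0,0,0,0,0.018,0,-1],[0,0,0,0,0.008,0,-1],[0,0,0,0,0.003,0,-1]])

```text
clock: 18.58
tcp_pos: [0.5575, -0.012, 0.0703]
orientation: [3.14, 0.086, 0.003]
contact_force: [1.4, 1.4, 2.2]
grip_width: 0.0134
gripper_force: 31.9
```

>>> apply_moves(moves=[[0,0,0,0,0.001,0,-1],[0,0,0,0,0.001,0,-1],[0,0,0,0,0.001,0,-1],[0,0,0,0,0.001,0,-1],[0,0,0,0,0,0,-1],[0,0,0,0,0,0,-1],[0,0,0,0,0,0,-1],[0,0,0,0,0,0,-1]])

```text
clock: 19.25
tcp_pos: [0.5575, -0.0124, 0.0703]
orientation: [-3.139, -0.092, -0.002]
contact_force: [1.5, 1.1, 5.4]
grip_width: 0.0133
gripper_force: 32.4
```

>>> apply_moves(moves=[[0,0,0,0,0.001,0,-1],[0,0,0,0,0.001,0,-1],[0,0,0,0,0.001,0,-1],[0,0,0,0,0,0,-1],[0,0,0,0,0,0,-1],[0,0,0,0,0,0,-1],[0,0,0,0,0,0,-1],[0,0,0,0,0,0,-1]])

```text
clock: 19.92
tcp_pos: [0.5575, -0.0126, 0.0702]
orientation: [-3.136, -0.095, -0.002]
contact_force: [0.4, 8.0, 5.3]
grip_width: 0.0135
gripper_force: 32.4
```

Stop reached (position stalled, 8 N). Releasing and lifting clear.

>>> apply_moves(moves=[[0,0,0,0,0,0,0],[0,0,0,0,0,0,0],[0,0,0,0,0,0,0],[0,0,0,0,0,-0.015,0],[0,0,0,0,0,-0.03,0],[0,0,0,0,0,-0.035,0],[0,0,0,0,0,-0.035,0],[0,0,0,0,0,-0.03,0]])

```text
clock: 20.58
tcp_pos: [0.5567, -0.0175, 0.2165]
orientation: [3.14, 0.089, -0.0]
contact_force: [1.0, 0.3, 0.8]
grip_width: 0.0428
gripper_force: 0.0
```

>>> apply_moves(moves=[[0,0,0,-0.01,0.034,0,0],[0,0,0,-0.01,0.034,0,0],[0,0,0,-0.01,0.034,0,0],[0,0,0,-0.01,0.034,0,0],[0,0,0,-0.01,0.034,0,0],[0,0,0,-0.01,0.034,0,0],[0,0,0,-0.01,0.034,0,0],[0,0,0,0,0,0,0]])

```text
clock: 21.25
tcp_pos: [0.4968, -0.2675, 0.2142]
orientation: [3.137, 0.072, -0.004]
contact_force: [-0.4, -0.7, -1.1]
grip_width: 0.0428
gripper_force: 0.0
```

```bash
python3 - <<'E'
from h import *
i=grab_frame("scene");j=grab_frame("top")
a=cv2.resize(j[200:300,150:320],None,fx=4,fy=4,interpolation=cv2.INTER_CUBIC)[:, :400*2]
c=cv2.resize(i[100:350,100:480],None,fx=.8,fy=.8)
d=np.zeros((600,680,3),np.uint8);d[:400]=a;d[400:600,:304]=c
cv2.imwrite("pics/g.png",d)
E
```

```text
(no output)
```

View pics/g.png

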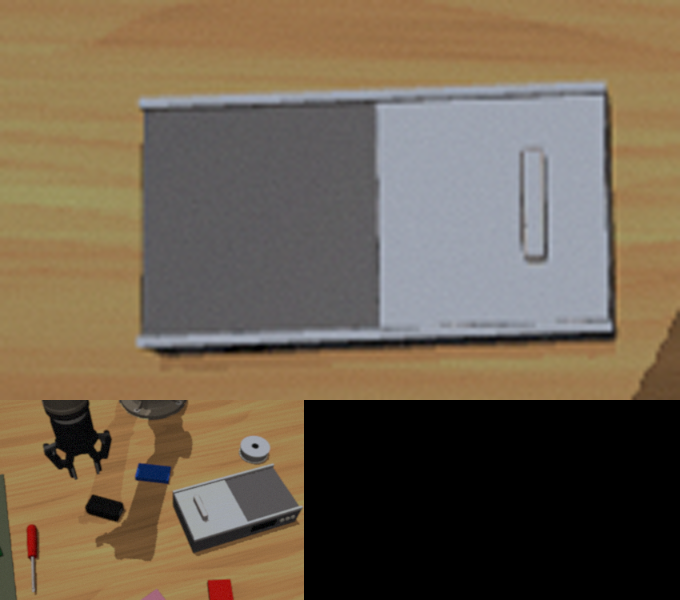

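The cover is flush shut, its edge level with the rail ends at crop x≈608. The brick, reel and screwdriver haven't moved, and the arm is clear.

```bash
python3 -c "
from bench import order
print(order.hand_in())"
```

```text
the job is handed in; nothing more can be done
None
```

The spare pack lies squarely on the pack in the bay (about 0.5 mm off), the cover is fully shut over both, the brick, reel and screwdriver look undisturbed, and the job is handed in at about 21 s.

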